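Release the feed stem from its push-fit port and rack it

ROBOT

A 6-joint arm with a two-finger parallel gripper is mounted at the origin on the work surface. World frame = base frame: x ahead of the robot, y to its left, z up, the work surface at z = 0. Lengths are in mm, angles in degrees, forces in N, time in s.
With the tool pointing down it reaches from about 425 to 950 mm from the base axis. Payload 14.7 kg.
Tool frame: the origin (TCP) lies midway between the tips of the shut fingers; the grasp point (between the pads) lies 19 mm behind it; z points along the fingers, y is the direction in which the jaws open and shut (so a half turn about z gives the same grasp; the last joint's range is limited). The gripper opens to 85 mm and grips with 20 to 120 N. Pads are 22 mm wide; open, the fingers measure 114 mm over their backs; the gripper's body (76 mm by 85 mm) begins 54 mm behind the grasp point. The pads swing forward as they close: fully open they stand 13 mm farther back than shut.
Start: joints at [-2.67, 27.513, 91.461, -0, 61.026, -2.67], TCP at [649.994, 0.021, 231.297] pointing down, gripper open.
Joint ranges: [-157.49, 157.49], [-46.99, 117.5], [13.45, 153.17], [-89.5, 269.5], [5.16, 153.95], [-167.48, 167.48]. Speed limits (degrees/s): [108.29, 108.29, 136.94, 172.46, 172.46, 172.46].

INTERFACE

Orientations are given as a 3x3 rotation matrix whose columns are the frame's x, y, z axes.
In Python, from rig import bot gives the robot as it stands.
- The arm moves only by the shell command python3 -m handwheel 'ROWS' [FORCE]. ROWS is JSON, a list of rows, each an object with "turn": the turn, a rotation vector about the tool's x, y, z in rad, a list of three; "translation": the shift along the tool's x, y, z in mm, a list of three; "jaw": the finger opening in mm, from 0 to 85.4. In form: [{"turn": [ax, ay, az], "translation": [tx, ty, tz], "jaw": jaw}, ...]. A call has 1 to 5 rows; each row is the pose to reach, as a shift and turn from the pose measured when the call began, along the tool's axes at that moment; what a row does not reach only later rows make up. A row lasts 1/8 s, in which the tool goes at most 62.5 mm and 10.7 degrees, less where a joint would pass 70% of its speed; a pose out of reach is approached as far as the arm can. A call with a gripper value outside its range is refused whole. The fingers move at their own pace and stop on an object; FORCE is the grip in N (left out, the last holds). Time passes only in rows, so rows that repeat a pose let the fingers close. It gives the time, the measured TCP pose, the force and the opening at its end, in the units of the state.
- bot.sense(): the state, without advancing time (a new reading comes with each control period).
- bot.grab_frame(name): name is "scene" or "side" or "wrist"; returns the picture (480x640x3 uint8, red, green, blue); there is no depth.
- bot.camera_model(name): a dict with "intrinsics" (3x3 intrinsics, pixels), "xyz" and "rotation" of the camera in the world. Camera axes: x right, y up, looking along -z (the intrinsics and any distortion apply to the point x, -y, -z); pixel columns grow to the right and rows downward; lengths in mm; the calibration is good to about 2 mm. A picture is of the moment at which its call begins: read the wrist's pose just before it. camera_model takes no time and is no camera call; for the wrist camera it gives the pose at the moment of the call.
- bot.job_done(): hands the job in, once; it reports no verdict.
Trained networks look in the newest picture that a camera, given by its name, has taken for a name from the list of things; names that differ only in an ending like _2 or _b are one class to them, and where a whole thing is asked for, a point or a joint stands for the part that bears it (a point fixed in the world has none). Each returns a list of dicts, best first, with "p" (0 to 1); they miss things now and then, are a little off and sometimes report something else, mostly with a low value. They report only what shows in the picture. A call takes as long as a camera call.
- bot.trace(thing, camera): "pixels" (480x640 bool, what is visible of it) and "xy" ([column, row] in pixels, amid what is visible of it).
- bot.landmark_of(thing, camera): "xy" ([column, row] in pixels: a listed point, or the origin of a listed thing).
The state is a dict: "clock": time; "joints": joint angles; "joint_vel": joint speeds; "effort": joint torques, N m; "tool_pos": TCP position; "tcp_rot": TCP orientation; "contact_force": force on the tool from outside, world axes, zero at the start; "wrist_torque": the same for the moment, N m; "finger_gap": opening from 0.0 (shut) to 1.0 (fully open).
Only numpy, scipy, OpenCV 4.12 (cv2) and the standard library are available. Lean on these libraries where they do the work, as an engineer would, in place of code of your own. Each camera call takes 0.05 s, during which the arm holds its last target.

TASK

Take the steel feed stem out of the sloping manifold's push-fit port: squarely press the blue release ring all the way down, keep it down while you grip the stem and draw it straight out, without forcing the ring or wrenching the locked stem. Then stand the stem foot-down in any cell of the empty blue rack, lowering it to the cell's floor before you let go, and leave the culture tubes in the white rack undisturbed.

Things in the scene. Friction and masses are not known exactly. Their poses are not given: they have to be found in the camera images.
- manifold: Fixed aluminium manifold on a grey foot (110 x 240 mm). Origin: centre of the foot's underside, z up. Its sloping face leans 30 degrees to its own -x side (towards the robot). Of three ports in a row along y, the middle one (y = 0) holds the stem; those at y = +-80 mm have low black plugs. The middle port's axis starts at port_seat and points out along (-0.5, 0, 0.866) in this frame.
- port_seat (a point): Point on the port's axis inside the block, (20, 0, 62) mm in the manifold's frame: the shoulder under the stem's collar. Along the axis from here: block face at 18 mm, neighbouring plugs end at 34 mm; the stem's foot is 25 mm below, its top 72 mm above. The stem is clear of the port once lifted 70 mm along the axis.
- ring_nominal (a point): Nominal centre of the blue release ring's upper face, 34 mm from port_seat along the axis, fixed to the manifold. Ring: 36 mm outer, 21 mm inner diameter, screwed on a white sleeve 27 mm wide. How far it is screwed on differs each time, unreported: the unpressed ring is really up to 6 mm above or below this point along the axis. Feel for it.
- ring_down (a point): Nominal centre of the ring's upper face when fully pressed (5 mm further in, same unknown +-6 mm). Spring 3 N at first, 6 N at the hard stop; keep under 30 N, over 60 N breaks it. Let go, it springs up. Inner jaws lock the stem's collar unless the ring is down over 4 mm. So with fingertips on the ring either side of the stem, press to the stop, close on the stem there, and draw out along the axis.
- stem_center (a point): Centre of the steel feed stem, a rigid round tube 97 mm long, 12 mm diameter, about 70 g; its z runs along it from foot to top. A collar of 18.6 mm diameter lies 25 to 30 mm above the foot. At first it sits in the middle port with 32 to 44 mm of plain tube above the ring and up to 3 mm of sideways play at its top; it stays locked if merely pulled.
- stem_foot (a point): Centre of the stem's lower end face, 48.5 mm below stem_center along the stem; its z points up the stem.
- rack: Empty blue rack, fixed, 83 x 157 mm (x, y), 50 mm high, origin at the centre of its underside, z up. 2 x 4 open square cells, 34 mm clear, centres at x = +-18.5 mm and y = +-18.5, +-55.5 mm in its frame; cell floor 4 mm above the bench. It stands left or right of the manifold; the other, white rack holds culture tubes.
- culture0: Bystander: a capped glass culture tube, 29 mm wide, 140 mm tall, in the white rack; origin at its foot.
- culture1: Bystander: a capped glass culture tube, 29 mm wide, 140 mm tall, in the white rack; origin at its foot.
- culture2: Bystander: a capped glass culture tube, 29 mm wide, 140 mm tall, in the white rack; origin at its foot.
- culture3: Bystander: a capped glass culture tube, 29 mm wide, 140 mm tall, in the white rack; origin at its foot.

How it is judged (in metres and radians):
On the way, in this order (a step that is already met when the one before it is completed fails the run):
1. the stem is drawn out of the port (distance between stem_foot and port_seat above 0.06 m), for 0.1 s.
2. the stem's foot is lowered to within 20 mm of the floor of one of the blue rack's cells while the fingers still hold the stem (x of stem_foot in the frame of rack between -0.036 and 0.036 m and y of stem_foot in the frame of rack between -0.073 and 0.073 m and z of stem_foot in the frame of rack below 0.024 m and angle between stem_foot's own z axis and vertical below 0.6 rad and contact force between the fingers and stem above 0.5 N), for 0.05 s.
At the end, for the whole second after the job is handed in: The stem stands foot-down in a cell of the blue rack: its foot within 10 mm of the cell's floor and within the rack's outline, leaning less than 0.6 rad, let go of and at rest (x of stem_foot in the frame of rack between -0.036 and 0.036 m and y of stem_foot in the frame of rack between -0.073 and 0.073 m and z of stem_foot in the frame of rack below 0.014 m and angle between stem_foot's own z axis and vertical below 0.6 rad and linear speed of stem below 0.03 m/s and contact force between the fingers and stem below 0.1 N); the robot touches nothing.
It fails at once if the fingers press on the manifold or its ring with more than 60 N (contact force between the fingers and manifold above 60 N).
It fails at once if the locked stem is wrenched (more than 90 N between stem and manifold) (contact force between stem and manifold above 90 N).
It fails at once if a culture tube is moved by more than 30 mm (distance of any of culture0, culture1, culture2, culture3 from where it was at the start of the episode above 0.03 m).
It also fails if it takes over 38 s, if anything falls off the work surface, if the arm or the gripper's body presses on something with over 40 N, if the wrist force passes 120 N, or if a joint passes its speed limit or range.

## Working session

There is one attempt and no reset: what is moved stays moved. The work goes in short steps, Python scripts to look and compute and a shell command to move; the robot and the scene stay as the last step left them, time stands still between calls to the robot, and variables do not carry over. Pictures are saved under pics/ and viewed, and the job is handed in when it is done.

```bash
ls; mkdir -p pics
cat > h.py <<'E'
import numpy as np, cv2
from rig import bot
def save(n,f):
    im=bot.grab_frame(n); cv2.imwrite(f'pics/{f}.png',im[:,:,::-1]); return im
E
python3 - <<'E'
from h import *
s=bot.sense(); print(s)
for n in ['scene','side','wrist']:
    m=bot.camera_model(n); print(n,m)
    save(n,n+'0')
    for t in ['manifold','ring_nominal','port_seat','stem_center','stem_foot','rack','culture0','ring_down']:
        try: print(t,[(np.round(d['xy'],1).tolist(),round(d['p'],2)) for d in bot.landmark_of(t,n)][:4])
        except Exception as e: print(t,e)
print(bot.sense()['clock'])
E
```

```text
pics
{'clock': 0.0, 'joints': array([-2.66959011e+00,  2.75488923e+01,  9.14949414e+01, -6.69608556e-04,
        6.10254273e+01, -2.66863240e+00]), 'joint_vel': array([-0.00236745,  0.07378807,  0.02012177, -0.07132978, -0.01190109,
        0.02405735]), 'effort': array([ 2.41355090e-03, -9.50650907e+01, -4.30184269e+01, -5.27583288e-04,
        1.24796593e-02,  1.26860105e-04]), 'tool_pos': array([6.49580373e+02, 4.12066590e-02, 2.30675544e+02]), 'tcp_rot': array([[ 1.10755329e-05,  9.99999270e-01, -1.20799638e-03],
       [ 9.99999999e-01, -1.10198645e-05,  4.60899142e-05],
       [ 4.60765686e-05, -1.20799689e-03, -9.99999269e-01]]), 'contact_force': array([ 0.00159643, -0.80185584,  1.04190717]), 'wrist_torque': array([0.03131549, 0.00243885, 0.05031539]), 'finger_gap': 1.0002022790809397}
scene {'intrinsics': array([[548.14784959,   0.        , 316.41372134],
       [  0.        , 548.14784959, 237.44338538],
       [  0.        ,   0.        ,   1.        ]]), 'xyz': array([1278.63993564, -610.27335937,  719.86940487]), 'rotation': array([[ 0.64128758, -0.42057823,  0.64176647]
[... 1137 characters left out ...]
g_down [([353.0, 246.8], 0.81)]
wrist {'intrinsics': array([[348.4490793 ,   0.        , 320.73003426],
       [  0.        , 348.4490793 , 241.4361161 ],
       [  0.        ,   0.        ,   1.        ]]), 'xyz': array([649.09383835,  70.23611842, 373.79953192]), 'rotation': array([[ 9.99999345e-01,  3.88518123e-04, -1.07641119e-03],
       [-7.52726548e-05,  9.60899778e-01,  2.76896390e-01],
       [ 1.14190254e-03, -2.76896128e-01,  9.60899178e-01]])}
manifold [([257.3, 209.4], 0.94)]
ring_nominal [([243.8, 229.0], 0.66)]
port_seat [([270.0, 215.7], 0.95)]
stem_center [([252.2, 226.7], 0.95), ([254.1, 206.4], 0.42)]
stem_foot []
rack []
culture0 []
ring_down [([241.5, 227.4], 0.61)]
1.35
```

View pics/scene0.png

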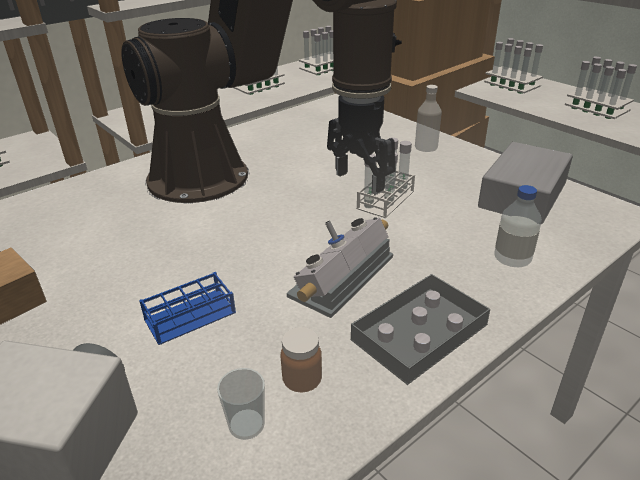

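View pics/side0.png

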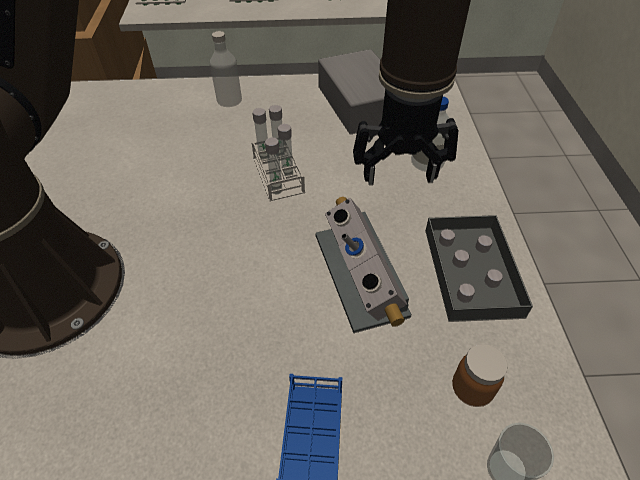

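View pics/wrist0.png

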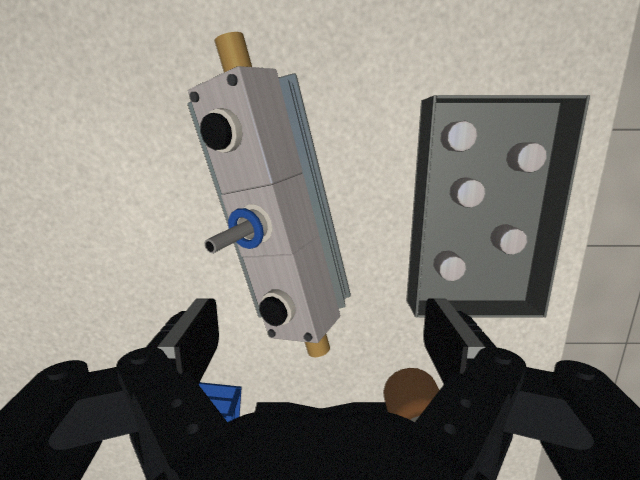

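The scene view shows the manifold at about (340,265), the blue rack at (188,308) and the tubes near (385,190). The side view shows the stem tip near (346,237) and plugs at (341,216) and (371,281). The wrist view shows the ring at (246,228), the stem tip at (210,245) and plugs at (218,131) and (273,310). Next I fit the poses.

Run:
```python
import cv2
a=cv2.imread('pics/scene0.png')[260:350,130:245]; b=cv2.imread('pics/side0.png')[365:480,265:360]
cv2.imwrite('pics/z1.png',cv2.resize(a,None,fx=6,fy=6,interpolation=cv2.INTER_CUBIC)); cv2.imwrite('pics/z2.png',cv2.resize(b,None,fx=5,fy=5,interpolation=cv2.INTER_CUBIC))
a=cv2.imread('pics/scene0.png')[195:325,280:400]; b=cv2.imread('pics/side0.png')[190:340,310:420]
h=[cv2.resize(a,(480,520),interpolation=cv2.INTER_CUBIC)]; b=cv2.resize(b,(440,600),interpolation=cv2.INTER_CUBIC)
cv2.imwrite('pics/z3.png',h[0]);cv2.imwrite('pics/z4.png',b)
```

```text
(no output)
```

View pics/z1.png

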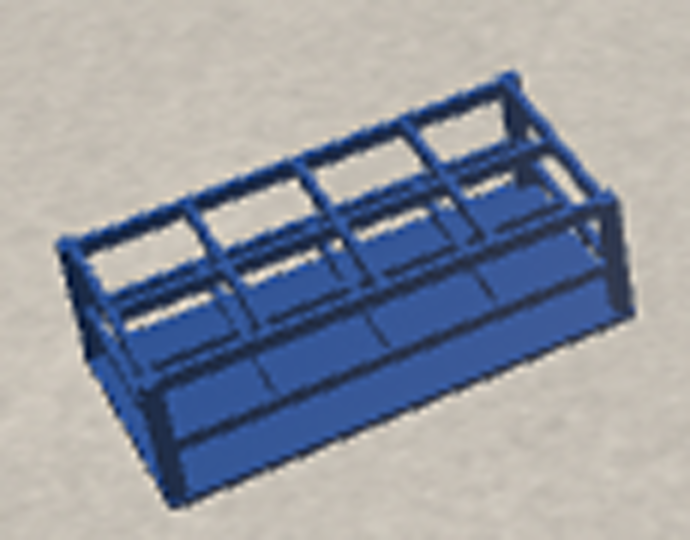

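View pics/z2.png

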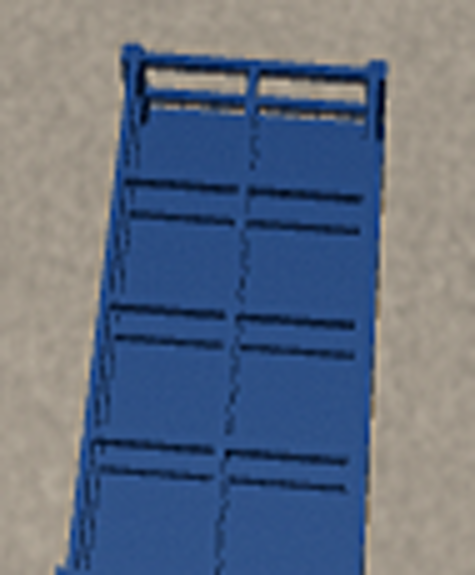

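View pics/z3.png

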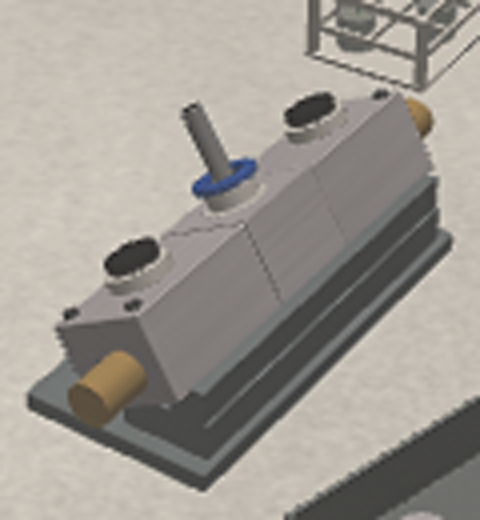

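View pics/z4.png

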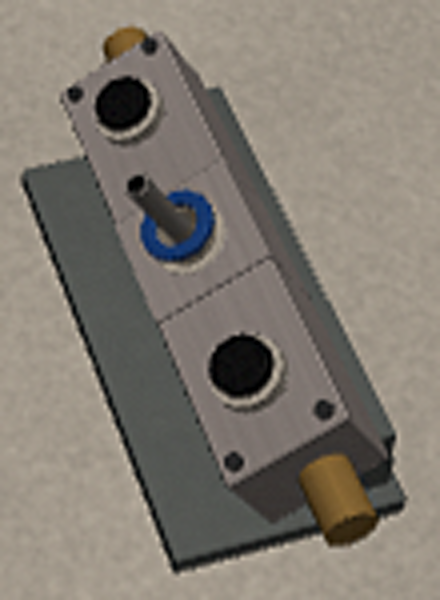

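```bash
cat >> h.py <<'E'
def proj(m,P):
    p=(np.atleast_2d(P)-m['xyz'])@m['rotation']; p=p*[1,-1,-1]
    q=p@m['intrinsics'].T; return q[:,:2]/q[:,2:]
def Rz(a): c,s=np.cos(a),np.sin(a); return np.array([[c,-s,0],[s,c,0],[0,0,1]])
E
cat > fit.py <<'E'
from h import *
from scipy.optimize import least_squares
cm={n:bot.camera_model(n) for n in ['scene','side','wrist']}
ax=np.array([-.5,0,3**.5/2]); ps=np.array([20,0,62.]); e=np.array([0,80,0])
pu=ps+e+34*ax; pd=ps-e+34*ax; O=np.zeros(3)
M=[('scene',pu,(357.5,222.8)),('scene',pd,(313.3,259.8)),('side',pu,(341,215.8)),('side',pd,(370.3,281.5)),('wrist',pu,(218,131)),('wrist',pd,(272.5,310.5)),
('scene',ps,(337.8,249.9)),('side',ps,(361,253.6)),('wrist',ps,(270,215.7)),('scene',O,(334.8,273.4)),('side',O,(351.7,274.9)),('wrist',O,(257.3,209.4)),
('scene',(-55,-120,0),(287,295)),('scene',(55,-120,0),(330.5,317.5)),('scene',(55,120,0),(392.5,257)),('side',(-55,-120,0),(354,332.8))]
R=[('scene',(-40.5,-77,50),(141.3,300.5)),('scene',(-40.5,77,50),(215.3,273)),('scene',(40.5,77,50),(231.3,292.8)),('scene',(40.5,-77,50),(155,324.7)),('scene',(41,-78,0),(159.2,344.2)),('scene',(41,78,0),(235,312.5)),
('side',(-40.5,77,50),(291.4,375)),('side',(40.5,77,50),(340.4,378.6)),('scene',O,(189.3,315.7)),('side',O,(311.8,436.8))]
def fit(L,x0):
    f=lambda v:np.concatenate([(proj(cm[n],Rz(v[2])@np.array(p)+[v[0],v[1],0])[0]-uv) for n,p,uv in L])
    r=least_squares(f,x0,loss='soft_l1'); print(r.x[:2].round(1),np.degrees(r.x[2]).round(2)); print(f(r.x).reshape(-1,2).round(1).tolist()); return r.x
m=fit(M,[620,80,.3]); r=fit(R,[500,-200,0])
# stem top triangulate, ring ctr
def tri(L):
    f=lambda P:np.concatenate([proj(cm[n],P)[0]-uv for n,uv in L]); q=least_squares(f,[600,80,120.]); print(q.fun.round(1)); return q.x
T=tri([('scene',(327.8,222.3)),('side',(344.5,236.8)),('wrist',(210,245))])
G=tri([('scene',(336.3,240)),('side',(354.5,246.5)),('wrist',(246,228))])
inv=lambda P:Rz(m[2]).T@(P-[m[0],m[1],0])
for P in(T,G):
    q=inv(P)-ps; print(P.round(1),'axial',q@ax,'perp',(q-(q@ax)*ax).round(1))
np.savez('pose.npz',m=m,r=r)
A=Rz(m[2])@ax; S=Rz(m[2])@ps+[m[0],m[1],0]; print('seat',S,'axis',A)
E
python3 fit.py
```

```text
[ 5.857e+02 -2.000e-01] -705.87
[[-0.5, -2.9], [-0.7, -3.1], [0.0, -1.6], [0.7, -1.8], [-1.4, -0.5], [2.1, 1.7], [4.9, 2.0], [2.1, -0.4], [2.1, 0.2], [-0.0, -1.0], [-0.3, 0.9], [4.7, -0.9], [-7.9, -2.0], [-7.3, -3.7], [-6.9, -3.4], [-9.8, 3.2]]
[ 501.5 -301.3] -726.51
[[-2.2, -0.8], [-1.0, -2.1], [0.8, -0.5], [-1.1, -0.4], [-0.6, 0.6], [0.5, -0.6], [-0.6, -0.8], [2.7, -1.0], [0.6, -0.0], [1.7, 1.6]]
[-1.2 -0.9 -0.9 -0.2  0.8 -0.2]
[-1.3 -1.1 -0.4  0.4  0.7 -0.4]
[566.5  -5.  121.8] axial 71.66395879261286 perp [-3.9  0.1 -2.3]
[ 5.868e+02 -2.000e-01  8.710e+01] axial 31.168440314944363 perp [-3.3 -0.2 -1.9]
seat [605.05459594   4.64848154  62.        ] axis [-0.48487163 -0.12206351  0.8660254 ]
```

```bash
cat >> fit.py <<'E'
print('----')
U=tri([M[0][::2],M[2][::2],M[4][::2]]);D=tri([M[1][::2],M[3][::2],M[5][::2]]); Q=tri([M[6][::2],M[7][::2],M[8][::2]])
print('plugs',U,D,np.linalg.norm(U-D),(U+D)/2, 'yaw',np.degrees(np.arctan2(*(U-D)[[0,1]])),'seat',Q, 'stemaxis',(T-Q)/np.linalg.norm(T-Q),np.linalg.norm(T-Q))
M2=[M[i] for i in range(9)]
top=ps+72*ax
M2+=[('scene',top,(327.8,222.3)),('side',top,(344.5,236.8)),('wrist',top,(210,245))]
m2=fit(M2,m)
print('seat2',Rz(m2[2])@ps+[m2[0],m2[1],0])
E
python3 fit.py | sed -n '/----/,$p'
```

```text
----
[-0.6 -0.7 -0.2  0.5  0.3 -0.2]
[-1.4 -1.2 -0.5  0.4  1.  -0.5]
[ 3.6  1.3  0.4 -0.1 -1.5  1.1]
plugs [568.77296774  77.99862488  85.82846989] [606.36764456 -77.60813307  86.15563297] 160.08413376320317 [5.87570306e+02 1.95245904e-01 8.59920514e+01] yaw -13.582411463993816 seat [601.81489331   3.89703906  62.27464422] stemaxis [-0.50664698 -0.12698864  0.85275009] 69.787087471966
[584.3  -0.6] -706.47
[[-0.7, -3.0], [-1.7, -3.5], [-0.2, -1.5], [-0.5, -1.5], [-2.1, -0.3], [-0.3, 2.3], [4.3, 1.8], [1.4, -0.1], [0.6, 0.8], [-0.3, -1.6], [0.4, -1.5], [2.7, -0.1]]
seat2 [603.71649934   4.0930068   62.        ]
```

```bash
cat >> h.py <<'E'
from scipy.spatial.transform import Rotation as Ro
YAW=np.radians(13.55)
AX=Rz(YAW)@np.array([-.5,0,3**.5/2]); DN=Rz(YAW)@np.array([-3**.5/2,0,-.5]) # downslope
SEAT=np.array([604.,4.1,62.])+1.0*DN
XT=Rz(YAW)@np.array([0,1.,0]); RT=np.column_stack([XT,np.cross(-AX,XT),-AX])
def delta(pos,R):
    s=bot.sense(); C=s['tcp_rot']; 
    print('turn',Ro.from_matrix(C.T@R).as_rotvec().round(4).tolist(),'trans',(C.T@(pos-s['tool_pos'])).round(1).tolist())
E
python3 - <<'E'
from h import *
print(RT); delta(SEAT+100*AX,RT)
E
```

```text
[[-0.23429383  0.84192031  0.48608292]
 [ 0.97216583  0.20290441  0.11714691]
 [ 0.          0.5        -0.8660254 ]]
turn [-0.5212, 0.0619, -0.231] trans [-7.8, -95.4, 83.2]
```

```bash
python3 -m handwheel '[{"turn":[-0.521,0.062,-0.231],"translation":[-8,-95,83],"jaw":45},{"turn":[-0.521,0.062,-0.231],"translation":[-8,-95,83],"jaw":45},{"turn":[-0.521,0.062,-0.231],"translation":[-8,-95,83],"jaw":45},{"turn":[-0.521,0.062,-0.231],"translation":[-8,-95,83],"jaw":45},{"turn":[-0.521,0.062,-0.231],"translation":[-8,-95,83],"jaw":45}]' 25
python3 - <<'E'
from h import *
delta(SEAT+100*AX,RT)
m=bot.camera_model('wrist'); im=save('wrist','w1'); save('side','s1'); save('scene','c1')
for k in (18,28,34,40,72): print(k,proj(m,SEAT+k*AX))
print(bot.sense())
E
```

```text
clock: 1.98
tool_pos: [575.0, 26.2, 158.9]
tcp_rot: [[-0.232, 0.89, 0.392], [0.968, 0.17, 0.185], [0.098, 0.422, -0.901]]
contact_force: [0.7, 1.5, 0.1]
finger_gap: 0.528
turn [-0.0851, -0.0864, -0.047] trans [-29.3, -28.5, -4.6]
18 [[290.59426429 301.58629794]]
28 [[288.02615769 307.06545671]]
34 [[286.37821168 310.58141583]]
40 [[284.6420746  314.28553417]]
72 [[273.55230909 337.94599512]]
{'clock': 2.125, 'joints': array([ -9.67020432,  20.05329464, 125.25676887,  47.94899805,
        19.47669752, -65.27844591]), 'joint_vel': array([ 0.52352228,  0.09690273, -2.04311705, -5.84998092,  0.71144883,
        6.73308112]), 'effort': array([ -0.43069675, -67.95887947, -27.32863426,   4.57163751,
        -1.11260891,  -4.42122951]), 'tool_pos': array([574.77145658,  26.15000332, 158.68210156]), 'tcp_rot': array([[-0.22927222,  0.89202761,  0.38951379],
       [ 0.96828209,  0.1681854 ,  0.1847795 ],
       [ 0.09931788,  0.41952403, -0.9022946 ]]), 'contact_force': array([-0.72401512, -0.55106915,  1.11846346]), 'wrist_torque': array([-0.09082399,  0.17281839, -0.02096784]), 'finger_gap': 0.5275959710058967}
```

```bash
python3 -m handwheel '[{"turn":[-0.085,-0.086,-0.047],"translation":[-29,-28.5,-4.5],"jaw":45},{"turn":[-0.085,-0.086,-0.047],"translation":[-29,-28.5,-4.5],"jaw":45},{"turn":[-0.085,-0.086,-0.047],"translation":[-29,-28.5,-4.5],"jaw":45},{"turn":[-0.085,-0.086,-0.047],"translation":[-29,-28.5,-4.5],"jaw":45}]' 25
python3 - <<'E'
from h import *
delta(SEAT+100*AX,RT)
m=bot.camera_model('wrist'); im=save('wrist','w2'); save('side','s2'); save('scene','c2')
for k in (18,28,34,40,72): print(k,proj(m,SEAT+k*AX).round(1), proj(bot.camera_model('side'),SEAT+k*AX).round(1))
s=bot.sense();print(s['clock'],s['joints'],s['contact_force'])
E
```

```text
clock: 2.62
tool_pos: [554.1, -7.4, 147.9]
tcp_rot: [[-0.231, 0.845, 0.483], [0.973, 0.199, 0.118], [0.003, 0.497, -0.868]]
contact_force: [1.0, -0.2, -0.3]
finger_gap: 0.528
turn [-0.0037, -0.0012, -0.0042] trans [-0.5, 0.4, -0.1]
18 [[322.6 250.2]] [[357.9 249.4]]
28 [[322.7 254.8]] [[355.5 247. ]]
34 [[322.7 257.8]] [[354.1 245.5]]
40 [[322.7 260.9]] [[352.6 244. ]]
72 [[322.9 280.9]] [[344.6 235.6]]
2.775 [ -12.31970297   19.61018286  132.73805321   88.40680758   12.64462824
 -111.01428837] [ 0.28171718  0.08741267 -0.25849748]
```

View pics/w2.png

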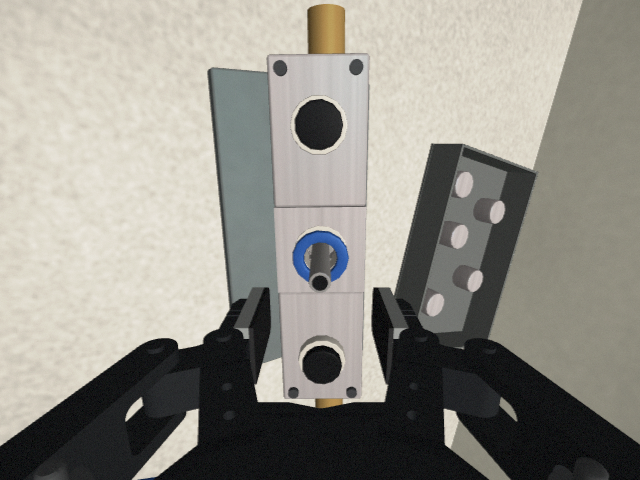

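View pics/s2.png

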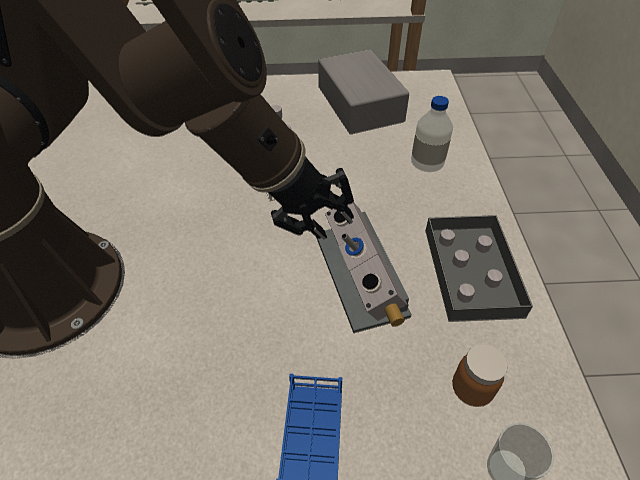

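View pics/c2.png

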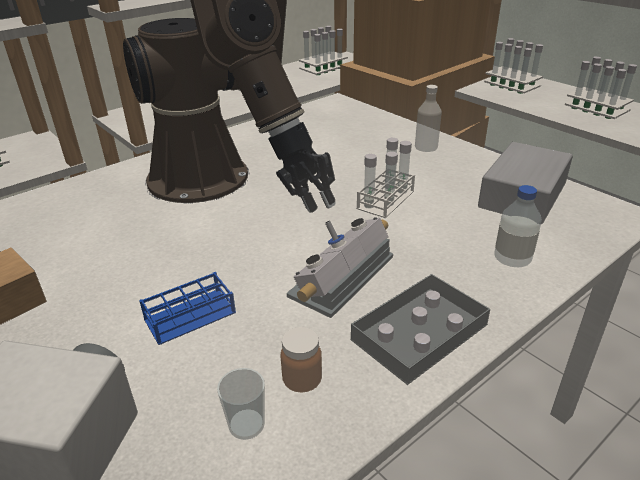

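```bash
python3 -m handwheel '[{"turn":[-0.004,-0.001,-0.004],"translation":[-0.5,-0.3,15],"jaw":25},{"turn":[-0.004,-0.001,-0.004],"translation":[-0.5,-0.3,30],"jaw":25},{"turn":[-0.004,-0.001,-0.004],"translation":[-0.5,-0.3,45],"jaw":25},{"turn":[-0.004,-0.001,-0.004],"translation":[-0.5,-0.3,54],"jaw":25},{"turn":[-0.004,-0.001,-0.004],"translation":[-0.5,-0.3,54],"jaw":25}]' 25
python3 - <<'E'
from h import *
delta(SEAT+40*AX,RT)
m=bot.camera_model('wrist'); im=save('wrist','w3'); save('side','s3')
s=bot.sense();print(s['clock'],s['joints'],s['contact_force'],(s['tool_pos']-SEAT)@AX, s['contact_force']@AX, s['finger_gap']*85.4)
E
```

```text
clock: 3.4
tool_pos: [582.4, -0.5, 101.4]
tcp_rot: [[-0.236, 0.841, 0.487], [0.972, 0.203, 0.12], [0.001, 0.502, -0.865]]
contact_force: [-0.5, -0.1, 0.6]
finger_gap: 0.289
turn [0.0022, -0.0021, 0.0008] trans [-0.6, -1.6, 5.2]
3.5 [ -10.72473691   26.98108767  131.71393401  118.27235332   13.64117539
 -140.34131953] [0.19765064 0.39073124 0.05401731] 45.842420742060646 -0.0950671924537421 25.20159985906308
```

View pics/w3.png

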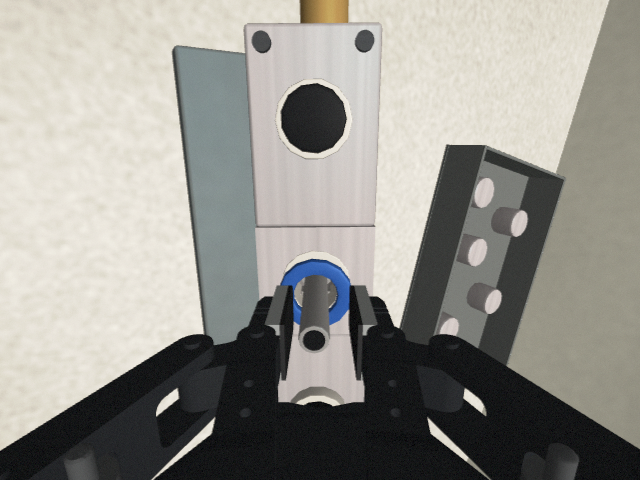

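```bash
python3 -m handwheel '[{"turn":[0.002,-0.002,0.001],"translation":[-0.6,-1.8,2],"jaw":25},{"turn":[0.002,-0.002,0.001],"translation":[-0.6,-1.8,4],"jaw":25},{"turn":[0.002,-0.002,0.001],"translation":[-0.6,-1.8,5],"jaw":25}]'
cat > st.py <<'E'
from h import *
s=bot.sense();print(round(s['clock'],2),'axial %.2f F %.2f gap %.1f'%((s['tool_pos']-SEAT)@AX,s['contact_force']@AX,s['finger_gap']*85.4), 'Ftool',(RT.T@s['contact_force']).round(1),'tq',(RT.T@s['wrist_torque']).round(2)); delta(SEAT+35*AX,RT)
E
python3 st.py
```

```text
clock: 3.88
tool_pos: [583.1, -1.1, 96.7]
tcp_rot: [[-0.234, 0.842, 0.487], [0.972, 0.203, 0.117], [-0.001, 0.501, -0.866]]
contact_force: [1.2, -1.1, -0.0]
finger_gap: 0.293
3.88 axial 40.84 F -0.49 gap 25.0 Ftool [-1.3  0.8  0.5] tq [ 0.27 -0.02 -0.02]
turn [0.0006, 0.0006, 0.0001] trans [0.2, 0.3, 5.8]
```

```bash
python3 -m handwheel '[{"turn":[0,0,0],"translation":[0.2,0,1],"jaw":25},{"turn":[0,0,0],"translation":[0.2,0,2],"jaw":25},{"turn":[0,0,0],"translation":[0.2,0,3],"jaw":25}]'; python3 st.py
```

```text
clock: 4.25
tool_pos: [584.5, -0.6, 94.1]
tcp_rot: [[-0.234, 0.842, 0.487], [0.972, 0.203, 0.117], [-0.001, 0.501, -0.866]]
contact_force: [0.6, -0.1, -1.2]
finger_gap: 0.293
4.25 axial 37.77 F -1.37 gap 25.0 Ftool [-0.2 -0.1  1.4] tq [ 0.29 -0.01  0.03]
turn [0.0006, 0.0006, -0.0] trans [0.0, 0.3, 2.8]
```

```bash
python3 -m handwheel '[{"turn":[0,0,0],"translation":[0,0,1],"jaw":25},{"turn":[0,0,0],"translation":[0,0,2],"jaw":25},{"turn":[0,0,0],"translation":[0,0,2],"jaw":25}]'; python3 st.py
```

```text
clock: 4.62
tool_pos: [585.5, -0.4, 92.3]
tcp_rot: [[-0.234, 0.842, 0.487], [0.972, 0.203, 0.117], [-0.0, 0.5, -0.866]]
contact_force: [-0.5, -0.2, 0.3]
finger_gap: 0.294
4.62 axial 35.71 F 0.52 gap 25.1 Ftool [-0.1 -0.3 -0.5] tq [0.21 0.03 0.04]
turn [0.0006, 0.0006, -0.0001] trans [0.0, 0.3, 0.7]
```

```bash
python3 -m handwheel '[{"turn":[0,0,0],"translation":[0,0,1],"jaw":25},{"turn":[0,0,0],"translation":[0,0,2],"jaw":25},{"turn":[0,0,0],"translation":[0,0,2],"jaw":25}]'; python3 st.py; python3 -m handwheel '[{"turn":[0,0,0],"translation":[0,0,1],"jaw":25},{"turn":[0,0,0],"translation":[0,0,1],"jaw":25}]'; python3 st.py
```

```text
clock: 5.0
tool_pos: [586.5, -0.1, 90.5]
tcp_rot: [[-0.234, 0.842, 0.487], [0.972, 0.203, 0.117], [-0.0, 0.5, -0.866]]
contact_force: [-2.8, -0.3, 2.8]
finger_gap: 0.294
5.0 axial 33.69 F 3.82 gap 25.1 Ftool [ 0.3 -1.  -3.8] tq [ 0.18  0.06 -0.05]
turn [0.0005, 0.0005, -0.0001] trans [-0.0, 0.4, -1.3]
clock: 5.25
tool_pos: [587.0, 0.0, 89.6]
tcp_rot: [[-0.234, 0.842, 0.487], [0.972, 0.203, 0.117], [-0.0, 0.5, -0.866]]
contact_force: [-2.3, -0.2, 4.5]
finger_gap: 0.293
5.25 axial 32.66 F 4.97 gap 25.0 Ftool [ 0.3  0.3 -5. ] tq [ 0.21  0.03 -0.04]
turn [0.0005, 0.0005, -0.0] trans [-0.0, 0.4, -2.3]
```

```bash
python3 -m handwheel '[{"turn":[0,0,0],"translation":[0,0,1],"jaw":25},{"turn":[0,0,0],"translation":[0,0,2],"jaw":25},{"turn":[0,0,0],"translation":[0,0,2],"jaw":25}]'; python3 st.py; python3 -m handwheel '[{"turn":[0,0,0],"translation":[0,0,1],"jaw":25},{"turn":[0,0,0],"translation":[0,0,1],"jaw":25}]'; python3 st.py
```

```text
clock: 5.62
tool_pos: [588.0, 0.3, 87.8]
tcp_rot: [[-0.234, 0.842, 0.487], [0.972, 0.203, 0.117], [-0.0, 0.5, -0.866]]
contact_force: [-2.8, -0.1, 4.2]
finger_gap: 0.299
5.62 axial 30.58 F 5.02 gap 25.5 Ftool [ 0.6 -0.3 -5. ] tq [ 0.27  0.06 -0.01]
turn [0.0006, 0.0005, -0.0001] trans [-0.0, 0.3, -4.4]
clock: 5.88
tool_pos: [588.3, 0.3, 87.3]
tcp_rot: [[-0.234, 0.842, 0.487], [0.972, 0.203, 0.117], [-0.001, 0.501, -0.866]]
contact_force: [-9.2, -2.3, 16.0]
finger_gap: 0.297
5.88 axial 29.95 F 18.60 gap 25.3 Ftool [ -0.1  -0.2 -18.6] tq [0.27 0.11 0.01]
turn [0.0008, 0.0007, -0.0001] trans [-0.0, 0.3, -5.0]
```

```bash
python3 -m handwheel '[{"turn":[0,0,0],"translation":[0,0,0.3],"jaw":18},{"turn":[0,0,0],"translation":[0,0,0.3],"jaw":14}]' 30; python3 st.py; python3 -m handwheel '[{"turn":[0,0,0],"translation":[0,0,0.2],"jaw":8},{"turn":[0,0,0],"translation":[0,0,0.2],"jaw":8},{"turn":[0,0,0],"translation":[0,0,0.2],"jaw":8}]' 40; python3 st.py
```

```text
clock: 6.12
tool_pos: [584.9, -0.3, 85.6]
tcp_rot: [[-0.233, 0.845, 0.482], [0.973, 0.203, 0.115], [-0.001, 0.496, -0.869]]
contact_force: [-25.0, -8.1, 16.7]
finger_gap: 0.166
6.12 axial 30.25 F 27.59 gap 14.2 Ftool [ -2.1 -14.3 -27.6] tq [ 2.91 -0.29 -0.07]
turn [-0.0052, 0.0014, -0.001] trans [-0.2, 4.1, -4.8]
clock: 6.5
tool_pos: [584.7, -0.4, 85.7]
tcp_rot: [[-0.233, 0.845, 0.482], [0.973, 0.202, 0.114], [-0.001, 0.496, -0.869]]
contact_force: [-9.0, -1.5, 14.8]
finger_gap: 0.134
6.5 axial 30.42 F 17.43 gap 11.4 Ftool [  0.6  -0.5 -17.4] tq [ 0.22 -0.    0.04]
turn [-0.0051, 0.0017, -0.0011] trans [-0.2, 4.3, -4.6]
```

```bash
python3 -m handwheel '[{"turn":[0,0,0],"translation":[0,0,-4],"jaw":8},{"turn":[0,0,0],"translation":[0,0,-10],"jaw":8},{"turn":[0,0,0],"translation":[0,0,-14],"jaw":8}]' 40; python3 st.py
python3 - <<'E'
from h import *
save('wrist','w4');save('side','s4')
E
```

```text
clock: 6.88
tool_pos: [579.1, -1.8, 98.4]
tcp_rot: [[-0.233, 0.844, 0.484], [0.973, 0.202, 0.115], [-0.001, 0.497, -0.868]]
contact_force: [4.0, 1.6, -0.0]
finger_gap: 0.127
6.88 axial 44.35 F -2.16 gap 10.9 Ftool [0.6 3.7 2.2] tq [-0.61 -0.03  0.01]
turn [-0.0033, 0.0015, -0.0008] trans [-0.1, 3.0, 9.3]
```

View pics/w4.png

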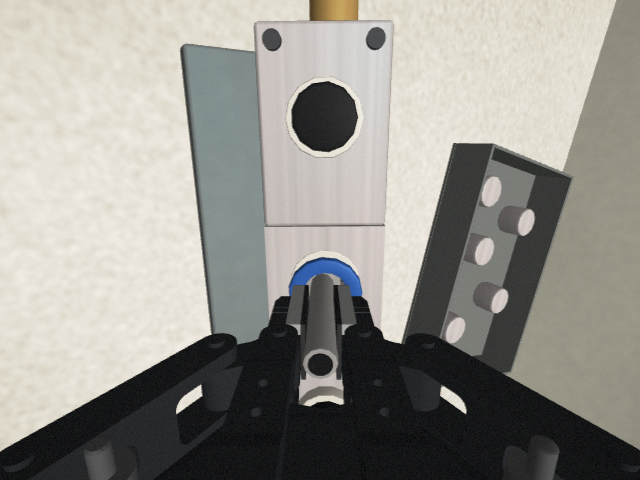

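```bash
python3 -m handwheel '[{"turn":[0,0,0],"translation":[0,1,-14],"jaw":8},{"turn":[0,0,0],"translation":[0,1.5,-30],"jaw":8},{"turn":[0,0,0],"translation":[0,1.5,-46],"jaw":8},{"turn":[0,0,0],"translation":[0,1.5,-64],"jaw":8},{"turn":[0,0,0],"translation":[0,1.5,-80],"jaw":8}]' 40; python3 st.py
python3 - <<'E'
from h import *
save('wrist','w5');save('side','s5');save('scene','c5')
E
```

```text
clock: 7.6
tool_pos: [540.9, -10.9, 168.8]
tcp_rot: [[-0.233, 0.844, 0.483], [0.973, 0.203, 0.115], [-0.001, 0.497, -0.868]]
contact_force: [0.1, 1.0, -0.3]
finger_gap: 0.129
7.6 axial 124.96 F -0.43 gap 11.0 Ftool [0.9 0.1 0.4] tq [ 0.33  0.01 -0.06]
turn [-0.004, 0.0018, -0.0009] trans [-0.1, 2.1, 90.0]
```

View pics/c5.png

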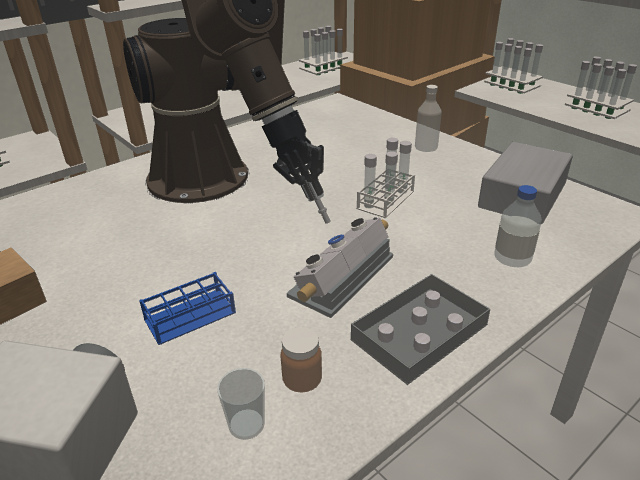

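View pics/s5.png

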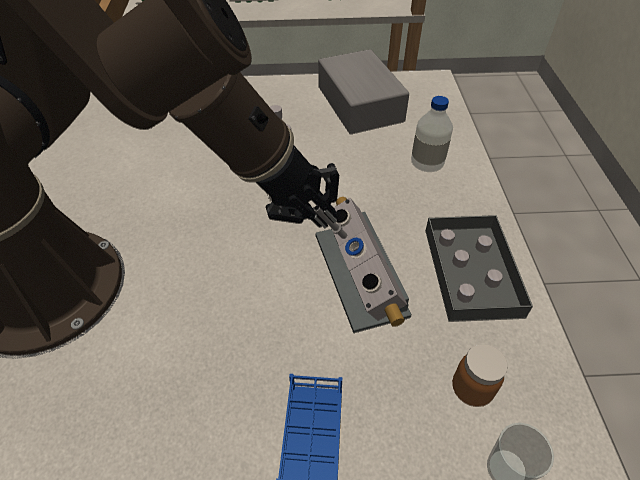

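View pics/w5.png

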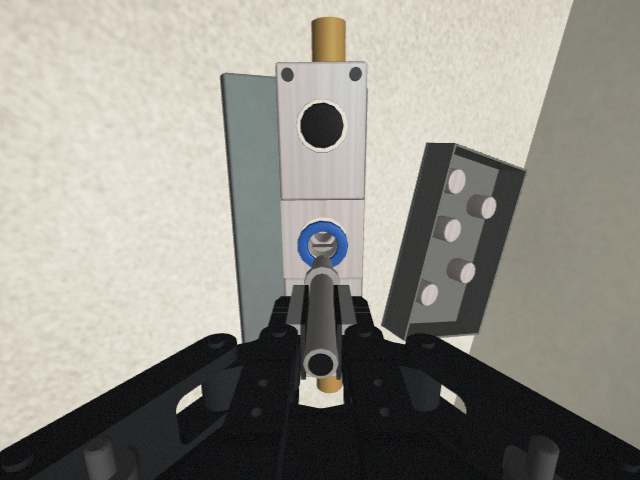

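The stem is out: it sits between the pads with the collar visible, the ring is empty at (323,245) in the wrist view, and both force and gap are steady. Next is the rack.

```bash
cat >> h.py <<'E'
RY=np.radians(-6.5); RK=np.array([501.5,-301.3,0.])
RP=np.column_stack([Rz(RY)@[0,1,0],Rz(RY)@[1,0,0],[0,0,-1.]])
CELL=RK+Rz(RY)@np.array([18.5,18.5,0])
E
python3 - <<'E'
from h import *
print(CELL); delta(CELL+[0,0,180],RP)
E
```

```text
[ 521.97533878 -285.01318012    0.        ]
turn [0.5162, -0.0891, 0.341] trans [-262.0, -66.7, -50.4]
```

```bash
python3 -m handwheel '[{"turn":[0.13,-0.02,0.085],"translation":[-40,-15,-30],"jaw":8},{"turn":[0.26,-0.045,0.17],"translation":[-90,-30,-40],"jaw":8},{"turn":[0.39,-0.067,0.255],"translation":[-145,-45,-50],"jaw":8},{"turn":[0.516,-0.089,0.341],"translation":[-200,-58,-50],"jaw":8},{"turn":[0.516,-0.089,0.341],"translation":[-250,-65,-50],"jaw":8}]' 40
python3 - <<'E'
from h import *
delta(CELL+[0,0,180],RP); s=bot.sense(); print(s['joints'].round(1),s['clock'],s['finger_gap']*85.4)
E
```

```text
clock: 8.38
tool_pos: [527.6, -157.9, 181.3]
tcp_rot: [[0.037, 0.994, 0.107], [0.999, -0.04, 0.03], [0.034, 0.106, -0.994]]
contact_force: [1.5, 1.7, -1.6]
finger_gap: 0.127
turn [0.1046, -0.0384, 0.0746] trans [-127.2, -0.6, -3.1]
[-22.5  20.6 112.    5.9  42.5 -24.4] 8.375 10.830509169209526
```

```bash
python3 -m handwheel '[{"turn":[0.105,-0.038,0.075],"translation":[-45,0,-3],"jaw":8},{"turn":[0.105,-0.038,0.075],"translation":[-90,0,-3],"jaw":8},{"turn":[0.105,-0.038,0.075],"translation":[-127,-0.5,-3],"jaw":8},{"turn":[0.105,-0.038,0.075],"translation":[-127,-0.5,-3],"jaw":8},{"turn":[0.105,-0.038,0.075],"translation":[-127,-0.5,-3],"jaw":8}]' 40
python3 - <<'E'
from h import *
delta(CELL+[0,0,180],RP); 
m=bot.camera_model('wrist'); save('wrist','w6');save('side','s6');save('scene','c6')
s=bot.sense(); print(s['joints'].round(1),s['clock'],s['finger_gap']*85.4,s['tool_pos'])
f=s['tool_pos']+55*s['tcp_rot'][:,2]
for n in('wrist','side','scene'):
    c=bot.camera_model(n); print(n,'foot',proj(c,f).round(1),'cell top',proj(c,CELL+[0,0,50]).round(1),'floor',proj(c,CELL+[0,0,4]).round(1))
    print([ (np.round(d['xy'],1).tolist(),round(d['p'],2)) for d in bot.landmark_of('stem_foot',n)],[ (np.round(d['xy'],1).tolist(),round(d['p'],2)) for d in bot.landmark_of('rack',n)], proj(c,RK).round(1))
E
```

```text
clock: 9.0
tool_pos: [522.1, -283.4, 178.8]
tcp_rot: [[0.113, 0.994, -0.001], [0.994, -0.113, 0.004], [0.003, -0.001, -1.0]]
contact_force: [0.6, 1.2, -0.6]
finger_gap: 0.126
turn [-0.0014, -0.0034, 0.0001] trans [-1.6, 0.1, -1.2]
[-3.14e+01  2.63e+01  1.02e+02  1.00e-01  5.18e+01 -2.51e+01] 9.15 10.907349368721457 [ 522.28233729 -283.37775844  179.61088537]
wrist foot [[321.9 262.6]] cell top [[321.5 233.8]] floor [[321.3 221.3]]
[([323.6, 266.5], 0.66)] [([299.2, 239.0], 0.66)] [[302.  239.2]]
side foot [[327.  392.3]] cell top [[326.6 414.5]] floor [[326.5 425.9]]
[([322.8, 390.9], 0.74)] [([312.7, 435.8], 0.91)] [[313.5 438.4]]
scene foot [[194.  265.7]] cell top [[198.9 297.6]] floor [[202.3 315.8]]
[([194.4, 265.9], 0.59)] [([192.6, 312.5], 0.67)] [[189.9 315.7]]
```

View pics/w6.png

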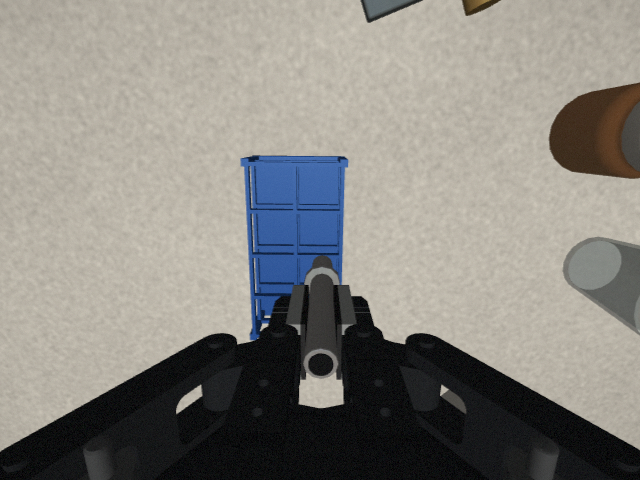

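View pics/s6.png

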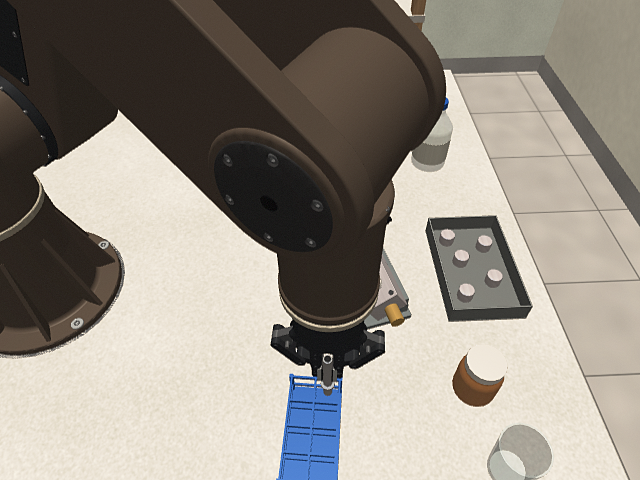

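View pics/c6.png

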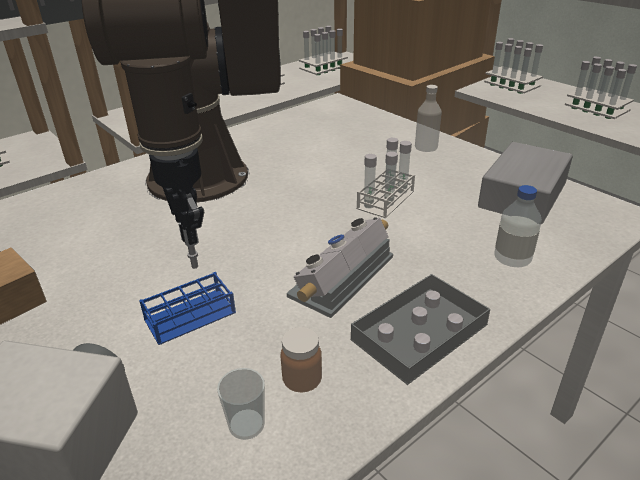

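```bash
python3 -m handwheel '[{"turn":[-0.001,-0.003,0],"translation":[2.5,-1,20],"jaw":8},{"turn":[-0.001,-0.003,0],"translation":[2.5,-1,45],"jaw":8},{"turn":[-0.001,-0.003,0],"translation":[2.5,-1,62],"jaw":8},{"turn":[-0.001,-0.003,0],"translation":[2.5,-1,62],"jaw":8}]' 40
python3 - <<'E'
from h import *
delta(CELL+[0,0,59],RP); 
save('wrist','w7');a=save('scene','c7')
cv2.imwrite('pics/c7z.png',cv2.resize(a[200:350,120:260,::-1],None,fx=4,fy=4))
s=bot.sense(); print(s['clock'],s['finger_gap']*85.4,s['tool_pos'])
E
```

```text
clock: 9.95
tool_pos: [520.9, -281.4, 117.0]
tcp_rot: [[0.113, 0.994, -0.001], [0.994, -0.113, -0.001], [-0.002, -0.001, -1.0]]
contact_force: [-0.4, -0.5, -0.5]
finger_gap: 0.127
turn [-0.0011, 0.0016, 0.0001] trans [-3.3, 1.6, 58.0]
10.05 11.061178373233073 [ 521.76703185 -281.97042531  118.44754946]
```

View pics/w7.png

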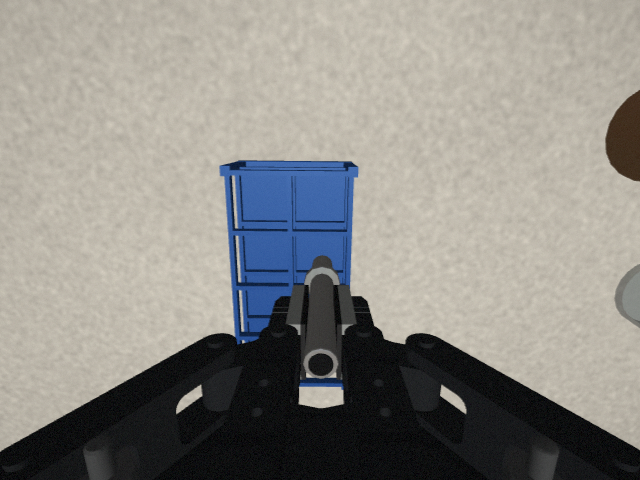

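View pics/c7z.png

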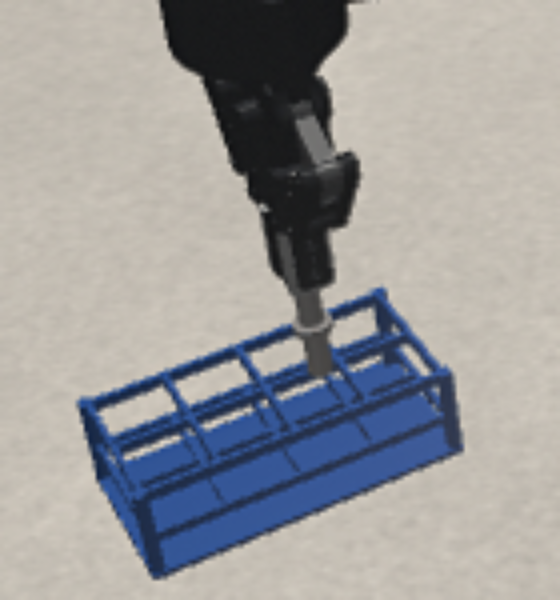

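```bash
python3 -m handwheel '[{"turn":[0,0,0],"translation":[-1,0.5,10],"jaw":8},{"turn":[0,0,0],"translation":[-1,0.5,20],"jaw":8},{"turn":[0,0,0],"translation":[-1,0.5,30],"jaw":8},{"turn":[0,0,0],"translation":[-1,0.5,40],"jaw":8},{"turn":[0,0,0],"translation":[-1,0.5,40],"jaw":8}]' 40
python3 - <<'E'
from h import *
delta(CELL+[0,0,59],RP); 
save('wrist','w8');a=save('scene','c8')
cv2.imwrite('pics/c8z.png',cv2.resize(a[200:350,120:260,::-1],None,fx=4,fy=4))
E
```

```text
clock: 10.68
tool_pos: [521.6, -282.8, 77.4]
tcp_rot: [[0.113, 0.994, -0.001], [0.994, -0.113, -0.002], [-0.002, -0.0, -1.0]]
contact_force: [-0.8, -0.5, -1.1]
finger_gap: 0.125
turn [-0.0004, 0.002, 0.0001] trans [-2.1, 0.6, 18.4]
```

View pics/c8z.png

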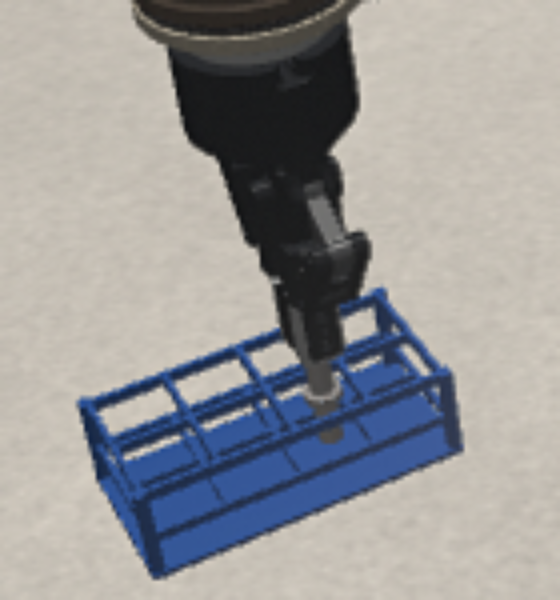

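The foot is inside the third front cell at zoom (330,435), with no contact forces. I'll lower it gently to the floor.

```bash
python3 -m handwheel '[{"turn":[0,0,0],"translation":[0,0,5],"jaw":8},{"turn":[0,0,0],"translation":[0,0,10],"jaw":8},{"turn":[0,0,0],"translation":[0,0,14],"jaw":8},{"turn":[0,0,0],"translation":[0,0,14],"jaw":8}]' 40; python3 -m handwheel '[{"turn":[0,0,0],"translation":[0,0,1],"jaw":8},{"turn":[0,0,0],"translation":[0,0,2],"jaw":8}]' 40;python3 -m handwheel '[{"turn":[0,0,0],"translation":[0,0,1],"jaw":8},{"turn":[0,0,0],"translation":[0,0,1],"jaw":8}]' 40
```

```text
clock: 11.28
tool_pos: [522.0, -283.0, 64.0]
tcp_rot: [[0.113, 0.994, 0.0], [0.994, -0.113, -0.002], [-0.002, 0.0, -1.0]]
contact_force: [0.2, -0.1, -1.1]
finger_gap: 0.131
clock: 11.52
tool_pos: [522.0, -283.1, 62.0]
tcp_rot: [[0.113, 0.994, 0.0], [0.994, -0.113, -0.002], [-0.002, 0.0, -1.0]]
contact_force: [0.1, 0.4, -1.2]
finger_gap: 0.128
clock: 11.78
tool_pos: [522.0, -283.1, 60.9]
tcp_rot: [[0.113, 0.994, 0.0], [0.994, -0.113, -0.002], [-0.002, 0.0, -1.0]]
contact_force: [0.3, 0.5, -1.2]
finger_gap: 0.125
```

```bash
python3 -m handwheel '[{"turn":[0,0,0],"translation":[0,0,1],"jaw":8},{"turn":[0,0,0],"translation":[0,0,1],"jaw":8}]' 40; python3 -m handwheel '[{"turn":[0,0,0],"translation":[0,0,1],"jaw":8},{"turn":[0,0,0],"translation":[0,0,1],"jaw":8}]' 40;python3 -m handwheel '[{"turn":[0,0,0],"translation":[0,0,1],"jaw":8},{"turn":[0,0,0],"translation":[0,0,1],"jaw":8}]' 40
```

```text
clock: 12.02
tool_pos: [522.0, -283.0, 59.9]
tcp_rot: [[0.113, 0.994, 0.0], [0.994, -0.113, -0.002], [-0.002, 0.0, -1.0]]
contact_force: [-0.1, 0.4, -0.5]
finger_gap: 0.128
clock: 12.28
tool_pos: [521.9, -283.0, 58.8]
tcp_rot: [[0.113, 0.994, -0.0], [0.994, -0.113, -0.002], [-0.002, 0.0, -1.0]]
contact_force: [0.3, 0.4, -0.5]
finger_gap: 0.126
clock: 12.52
tool_pos: [522.0, -283.1, 57.9]
tcp_rot: [[0.113, 0.994, 0.0], [0.994, -0.113, -0.002], [-0.002, 0.0, -1.0]]
contact_force: [-0.6, 0.3, 1.8]
finger_gap: 0.128
```

```bash
python3 -m handwheel '[{"turn":[0,0,0],"translation":[0,0,0.8],"jaw":8},{"turn":[0,0,0],"translation":[0,0,0.8],"jaw":8}]' 40
python3 - <<'E'
from h import *
save('wrist','w9');a=save('scene','c9')
cv2.imwrite('pics/c9z.png',cv2.resize(a[200:350,120:260,::-1],None,fx=4,fy=4))
E
```

```text
clock: 12.78
tool_pos: [522.3, -283.3, 57.8]
tcp_rot: [[0.113, 0.994, 0.001], [0.994, -0.113, -0.003], [-0.003, 0.001, -1.0]]
contact_force: [-2.8, 1.3, 12.7]
finger_gap: 0.13
```

View pics/c9z.png

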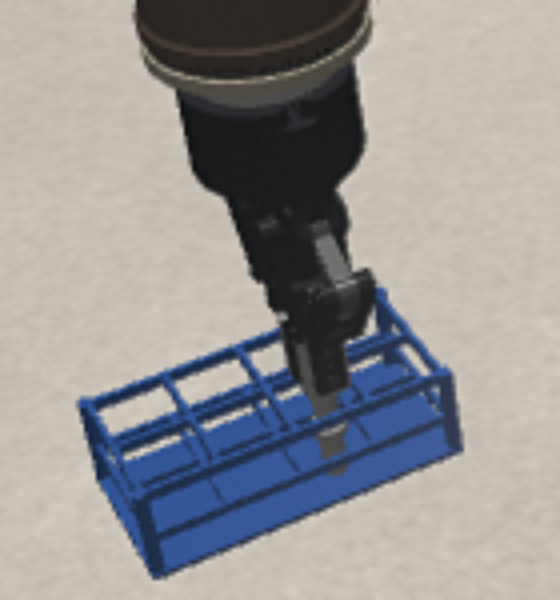

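View pics/w9.png

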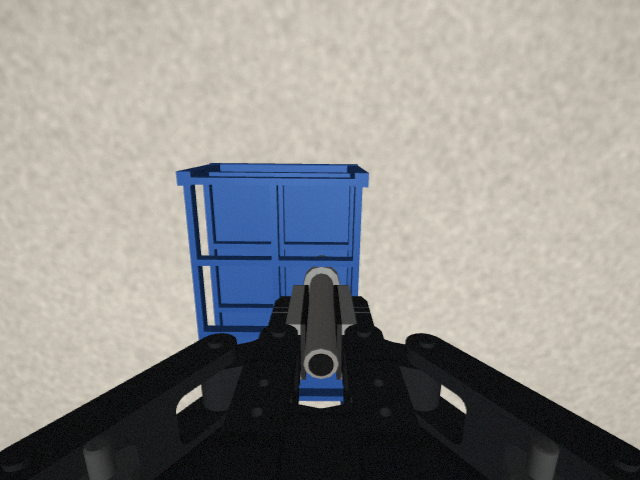

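```bash
python3 -m handwheel '[{"turn":[0,0,0],"translation":[0,0,0],"jaw":16},{"turn":[0,0,0],"translation":[0,0,0],"jaw":24},{"turn":[0,0,0],"translation":[0,0,0],"jaw":40},{"turn":[0,0,0],"translation":[0,0,0],"jaw":50},{"turn":[0,0,0],"translation":[0,0,0],"jaw":50}]'
python3 - <<'E'
from h import *
save('wrist','w10');a=save('scene','c10')
cv2.imwrite('pics/c10z.png',cv2.resize(a[200:350,120:260,::-1],None,fx=4,fy=4))
E
```

```text
clock: 13.5
tool_pos: [522.3, -283.2, 57.7]
tcp_rot: [[0.113, 0.994, 0.001], [0.994, -0.113, -0.003], [-0.003, 0.001, -1.0]]
contact_force: [0.3, -0.7, 0.6]
finger_gap: 0.584
```

View pics/w10.png

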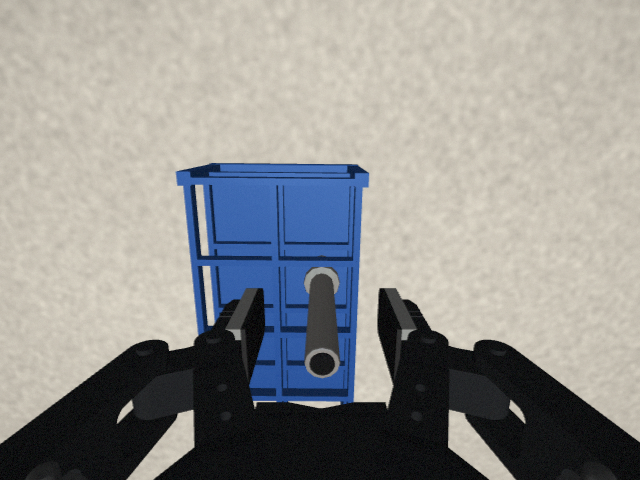

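View pics/c10z.png

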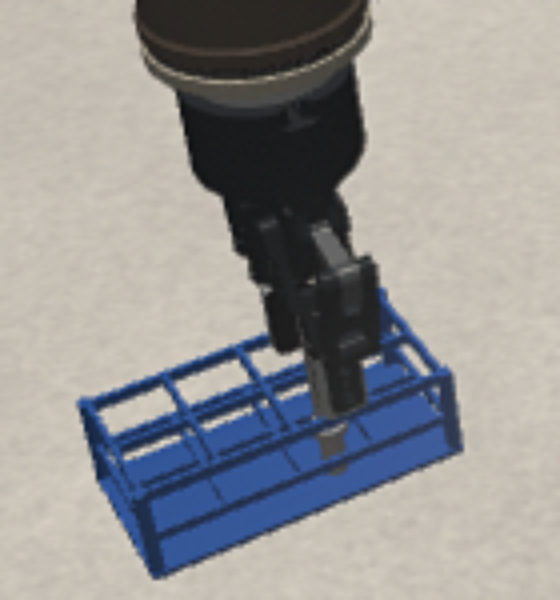

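The stem is standing free at (322,320) between the open pads. I'll retreat straight up.

```bash
python3 -m handwheel '[{"turn":[0,0,0],"translation":[0,0,-15],"jaw":50},{"turn":[0,0,0],"translation":[0,0,-40],"jaw":50},{"turn":[0,0,0],"translation":[0,0,-80],"jaw":50},{"turn":[0,0,0],"translation":[0,0,-120],"jaw":50},{"turn":[0,0,0],"translation":[0,0,-140],"jaw":50}]';python3 -m handwheel '[{"turn":[0,0,0],"translation":[0,0,0],"jaw":50},{"turn":[0,0,0],"translation":[0,0,0],"jaw":50},{"turn":[0,0,0],"translation":[0,0,0],"jaw":50}]'
python3 - <<'E'
from h import *
save('wrist','w11');a=save('scene','c11')
E
```

```text
clock: 14.22
tool_pos: [522.9, -283.3, 201.2]
tcp_rot: [[0.113, 0.994, 0.004], [0.994, -0.113, -0.005], [-0.004, 0.004, -1.0]]
contact_force: [-0.0, -0.4, 0.9]
finger_gap: 0.584
clock: 14.6
tool_pos: [522.3, -283.0, 200.2]
tcp_rot: [[0.113, 0.994, 0.002], [0.994, -0.113, -0.004], [-0.003, 0.003, -1.0]]
contact_force: [0.1, -0.6, 0.3]
finger_gap: 0.584
```

View pics/c11.png

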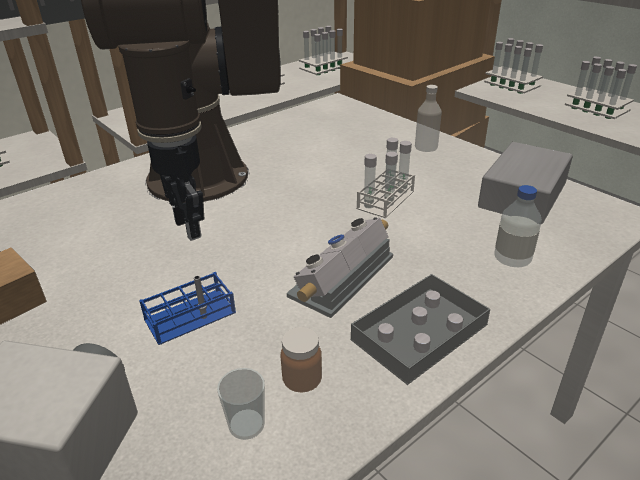

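View pics/w11.png

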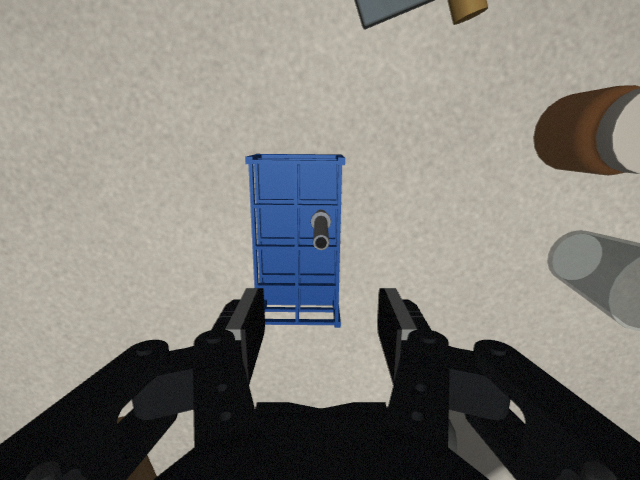

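The stem stands upright in its cell, at (202,295) in the scene view and (321,230) in the wrist view. The arm is clear and the culture tubes look unmoved.

```bash
python3 -c "
from rig import bot
print(bot.job_done())"
```

```text
the job is handed in; nothing more can be done
None
```

I drew the stem out of the port and stood it foot-down in a cell of the blue rack. I handed the job in after about 15 s; no verdict was reported.

- **Pressing:** The fingertips met the ring about 34–35 mm up the axis from port_seat. I pressed to the hard stop at about 19 N and kept it there while closing on the stem.
- **Drawing out:** The stem came out along the axis with only about 2 N of resistance.
- **Placing:** I chose the cell at about (+18.5, +18.5) mm in the rack's frame. I lowered the stem until the foot met the floor at about 13 N, then opened the fingers and backed straight up.

**Last checks:** The final pictures show the stem upright and free in its cell, the arm clear with near-zero force, and the culture tubes looking unmoved.

**What disagreed:**
- **Manifold fit:** The foot's corners were up to about 10 px off in my camera fit, so I aligned on the plugs, ring and stem instead.
- **Closing on the stem:** The gripper was pushed about 4 mm sideways. Readings briefly reached about 28 N along the axis and 14 N sideways, close to the 30 N advised for the ring, before settling to about 17 N and zero.

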